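Clear the gluing jig and hold the module in its corner

TASK

Clear the jig by hanging the orange parts basket by its handle on the two-pronged hook, with both prongs under the handle bar. Then lay the amplifier module flat on the jig plate and press it into the corner, long side flush against the long blue fence and short side flush against the yellow fence, pushing on both fences at once; finish while still holding it pressed there, without letting go. Leave the solder reel, flux jar and marker where they are.

Things in the scene. Friction and masses are not known exactly. Their poses are not given: they have to be found in the camera images.
- jig: Fixed steel jig plate on the bench, plate and fences slick (friction about 0.25), 130 (x) x 140 (y) x 6 mm thick; origin at the centre of its underside, on the bench. It carries two fixed fences along its far (+x) and left (+y) edges, making a square inside corner that is open towards -x and -y. Its yaw varies by up to about 0.3 rad.
- jig_corner (a point): The inside corner of the two fences, on the plate's top face (6 mm above the bench); axes as the jig's. The free plate runs from here 115 mm towards -x and 128 mm towards -y. The module fits with its origin at (-30, -40, 0) mm from this point and its axes along the jig's (either way round).
- fence_far: Long blue fence, rigid, fixed on the jig's far edge: runs along the jig's y for 128 mm, 12 mm thick, top 12 mm above the plate (18 mm above the bench). Origin the same as the jig's; its inner face is at jig x = +50 mm and looks to -x.
- fence_left: Yellow fence, rigid, fixed on the jig's left edge: runs along the jig's x for 100 mm, 12 mm thick, top 12 mm above the plate. Origin the same as the jig's; its inner face is at jig y = +58 mm and looks to -y.
- module: Loose amplifier module, 0.25 to 0.5 kg, flat on the bench: aluminium slab 60 (x) x 80 (y) x 12 mm, green board on it (top at 14 mm), in the middle a black transformer block 24 (x) x 34 (y) mm, from 14 to 42 mm height, to grip it by across its 24 mm. Four blue capacitors, 10 mm across, up to 25 mm height, at x = +-19, y = +-30 mm. Origin at centre of underside. Yaw within 0.6 rad.
- basket: Loose orange open parts basket, 0.1 to 0.2 kg, 56 (x) x 64 (y) x 40 mm high, origin at the centre of its underside, standing on the jig in the corner. Rigid upright steel handle: a straight level bar 84 mm long along the basket's y, 8 mm thick, its centre line 110 mm above the underside, free space below it down to the rim. Yaw within 0.6 rad.
- basket_bar (a point): The middle of the basket's handle bar (on its centre line); axes as the basket's.
- hook: Fixed stand, left or right of the jig, yaw within 0.35: grey base 130 (x) x 110 (y) x 14 mm, origin at centre of underside. Post 16 mm thick at x = +52. From its top two prongs, 8 mm thick, at y = +-27 mm (46 mm free between) run to -x, sloping from 175 mm height down to 155 at x = -35 (centre line) and up to red ball tips at x = -60, 175 mm high (top 180.5).
- hook_seat (a point): Where the middle of the handle bar rests when hung: 163 mm above the bench, midway between the prongs, above their lowest points; axes as the hook stand's. The bar must lie along this y, across both prongs. The prong tips point to -x: bring the basket in from that side, prongs passing between rim and bar, then lower. A bar lowered onto the slopes slides to here.
- solder_reel: Bystander: blue solder reel with silver windings, standing on its flange, 56 mm across, 40 mm high; origin at the centre of its underside.
- flux_jar: Bystander: amber jar with white cap, 42 mm across, 45 mm high; origin at the centre of its underside.
- marker: Bystander: white marker pen with black cap, lying on the bench, 120 mm along its x, 14 mm thick; origin at the middle of its underside. It does not roll.

How it is judged:
On the way:
1. the basket hangs by its handle bar on the hook's prongs, let go (contact force between basket and hook above 0.4 N and x of basket_bar in the frame of hook_seat between -0.022 and 0.03 m and z of basket_bar in the frame of hook_seat between -0.008 and 0.014 m and y of basket_bar in the frame of hook_seat between -0.02 and 0.02 m and angle between the y axis of basket and the y axis of hook, either way round below 0.35 rad and angle between basket's own z axis and vertical below 0.35 rad and contact force between basket and the arm below 0.1 N and contact force between basket and the fingers below 0.1 N and linear speed of basket below 0.1 m/s), for 0.3 s.
At the end, for the whole second after the job is handed in: The basket hangs still by its handle bar across both prongs, not touched by the robot. The module lies flat and still on the plate, within 2.5 mm of home and 0.05 rad of square, long side to the blue fence, pressing on each fence with over 1.5 N, the fingers still on it (all of step 1 and x of module in the frame of jig_corner between -0.0325 and -0.0275 m and y of module in the frame of jig_corner between -0.0425 and -0.0375 m and z of module in the frame of jig_corner between -0.003 and 0.003 m and angle between the y axis of module and the y axis of jig, either way round below 0.05 rad and angle between module's own z axis and vertical below 0.05 rad and contact force between module and fence_far above 1.5 N and contact force between module and fence_left above 1.5 N and contact force between module and the fingers above 1 N and linear speed of module below 0.02 m/s); the arm keeps its last pose, push and grip.
It fails at once if the solder reel is pushed away (more than 30 mm) or tipped over (distance of solder_reel from where it was at the start of the episode above 0.03 m or angle between solder_reel's own z axis and vertical above 0.6 rad).
It fails at once if the flux jar is pushed away (more than 30 mm) or tipped over (distance of flux_jar from where it was at the start of the episode above 0.03 m or angle between flux_jar's own z axis and vertical above 0.6 rad).
It fails at once if the marker is pushed away (more than 30 mm) or tipped over (distance of marker from where it was at the start of the episode above 0.03 m or angle between marker's own z axis and vertical above 0.6 rad).
It also fails if it takes over 72 s, if anything falls off the work surface, if the arm or the gripper's body presses on something with over 40 N, if the wrist force passes 120 N, or if a joint passes its speed limit or range.

ROBOT

A 6-joint arm with a two-finger parallel gripper is mounted at the origin on the work surface. World frame = base frame: x ahead of the robot, y to its left, z up, the work surface at z = 0. Lengths are in m, angles in rad, forces in N, time in s.
With the tool pointing down it reaches from about 0.3 to 0.875 m from the base axis. Payload 6.4 kg.
Tool frame: the origin (TCP) lies midway between the tips of the shut fingers; the grasp point (between the pads) lies 19 mm behind it; z points along the fingers, y is the line along which they close (so a half turn about z gives the same grasp; the last joint's range is limited). The gripper opens to 85 mm and grips with 20 to 120 N. Pads are 22 mm wide; open, the fingers measure 114 mm over their backs; the gripper's body (76 mm by 85 mm) begins 54 mm behind the grasp point. The pads swing forward as they close: fully open they stand 13 mm farther back than shut.
Start: joints at [1.001, 0.181, 1.607, -0, 1.354, -0.206], TCP at [0.205, 0.537, 0.231] pointing down, gripper open.
Joint ranges: [-2.99, 2.99], [-0.89, 2.07], [0.3, 2.58], [-1.14, 4.28], [0, 2.63], [-3.12, 3.12]. Speed limits (rad/s): [2.57, 2.57, 3.01, 3.14, 3.14, 3.14].

INTERFACE

Orientations are given as a rotation vector (axis times angle).
In Python, from rig import arm, eyes gives the robot as it stands (arm), with the cameras (eyes).
- The arm moves only by the tool shift_gripper, called after "Emit:" as name(argument=value, ...) on one line, values as JSON. Schema: {"type":"object","properties":{"steps":{"type":"object","properties":{"aperture":{"type":"array","items":{"type":"number"},"minItems":1,"maxItems":20},"dx":{"type":"array","items":{"type":"number"},"minItems":1,"maxItems":20},"dy":{"type":"array","items":{"type":"number"},"minItems":1,"maxItems":20},"dz":{"type":"array","items":{"type":"number"},"minItems":1,"maxItems":20},"yaw":{"type":"array","items":{"type":"number"},"minItems":1,"maxItems":20}},"additionalProperties":false,"required":["aperture","dx","dy","dz","yaw"]},"grip_force":{"type":"number"},"only":{"type":"string"},"quiet":{"type":"boolean"},"lines":{"type":"string"}},"required":["steps"],"additionalProperties":false}. steps is an object with one list for each field, all of the same length, 1 to 20, a row being the entries at one place: aperture (the opening from 0.0 (shut) to 1.0 (fully open)), dx, dy, dz (the shift in shares of the most that a row can go, 1 being 62.5 mm), yaw (a turn about the tool's z in fractions of the full range, 1 being 2 rad); each row shifts and turns the commanded pose from where the row before left it, along the tool's axes as they then stand; what a row does not reach is not made up. A row lasts 1/8 s, in which the tool goes at most 0.0625 m and 0.188 rad, less where a joint would pass 70% of its speed; a pose out of reach is approached as far as the arm can. The fingers move at their own pace and stop on an object; grip_force is the grip in N (left out, the last holds). Time passes only in rows, so rows that do not move let the fingers close. The tool returns the time, the measured TCP pose, the force, the opening and the grip force at its end. only (a regular expression) keeps the lines of the reply that match it, lines (a string "A,B") keeps lines A to B, and quiet returns only ok. Input that does not fit is refused with a message, and nothing moves.
- arm.observe(): the state, without advancing time (a new reading comes with each control period).
- eyes.get_image(name): name is "side" or "top" or "wrist"; returns a dict with "image" (400x640x3 uint8, red, green, blue), "depth" (400x640 float32, m along the optical axis (not along the pixel's ray), 0 where there is no reading), "fov_y" (degrees; the focal length in pixels is half the picture's height over the tangent of half this angle, whatever the lens; pixels are square), "cx", "cy" (the principal point, pixels), "extrinsics" (4x4, takes a point from camera to world coordinates). Camera axes: x right, y down, z forward; pixel columns grow to the right and rows downward; lengths in m; the calibration is good to about 2 mm. A picture is of the moment at which its call begins.
- arm.hand_in(): hands the job in; it is judged then, once.
The state is a dict: "time": time; "q": joint angles; "joint_vel": joint speeds; "joint_torque": joint torques, N m; "tcp_pos": TCP position; "eef_rot": TCP orientation; "ft_force": force on the tool from outside, world axes, zero at the start; "ft_torque": the same for the moment, N m; "gripper_width": opening from 0.0 (shut) to 1.0 (fully open); "finger_force": force on a finger pad.
Only numpy, scipy, OpenCV 4.12 (cv2) and the standard library are available. Lean on these libraries where they do the work, as an engineer would, in place of code of your own. Each camera call takes 0.05 s, during which the arm holds its last target. There are 200 camera calls.

## Working session

There is one attempt and no reset: what is moved stays moved. The work goes in short steps, Python scripts to look and compute and a tool call to move; the robot and the scene stay as the last step left them, time stands still between calls to the robot, and variables do not carry over. Pictures are saved under pics/ and viewed, at most 10 in all, crops included, and the job is handed in when it is done.

```bash
ls; mkdir -p pics
```

Run:
```python
from rig import arm, eyes
import cv2,numpy as np
print(arm.observe())
for n in ["top","side"]:
    d=eyes.get_image(n); cv2.imwrite(f"pics/{n}0.png",d["image"][:,:,::-1]); np.savez(f"{n}0.npz",**d)
    print(n,d["fov_y"],d["cx"],d["cy"],d["extrinsics"].round(3).tolist())
```

```text
pics
rig.py
{'time': 0.0, 'q': array([ 1.00070223e+00,  1.81521153e-01,  1.60803162e+00, -6.59750168e-06,
        1.35377104e+00, -2.06320743e-01]), 'joint_vel': array([-0.00118734,  0.00066961, -0.00139069, -0.00188154, -0.00044042,
        0.00059611]), 'joint_torque': array([ 1.43688172e-03, -4.44850087e+01, -3.51356220e+01, -1.52324992e-05,
        8.46719515e-03, -4.02018532e-05]), 'tcp_pos': array([0.20427797, 0.53689706, 0.23038391]), 'eef_rot': array([-5.68148560e-01, -3.08913027e+00,  2.52026377e-03]), 'ft_force': array([ 0.92477929,  0.60006401, -0.02834096]), 'ft_torque': array([ 0.02285135,  0.0017744 , -0.03392984]), 'finger_force': 0.0, 'gripper_width': 1.0046964655210229}
top 46.81084016448404 313.0661735700312 188.0249071745751 [[0.027, -0.989, 0.142, 0.39], [-1.0, -0.026, 0.006, 0.005], [-0.002, -0.143, -0.99, 1.235], [0.0, 0.0, 0.0, 1.0]]
side 53.90586840488683 323.5892759913419 196.19178911326122 [[0.932, -0.254, 0.26, 0.331], [-0.364, -0.646, 0.671, -0.609], [-0.002, -0.72, -0.694, 0.733], [0.0, 0.0, 0.0, 1.0]]
```

View pics/top0.png

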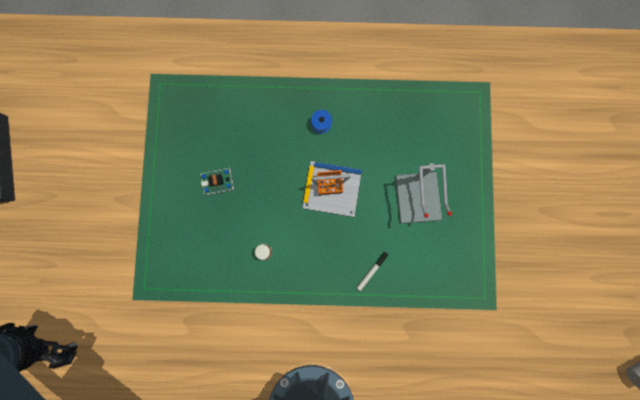

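View pics/side0.png

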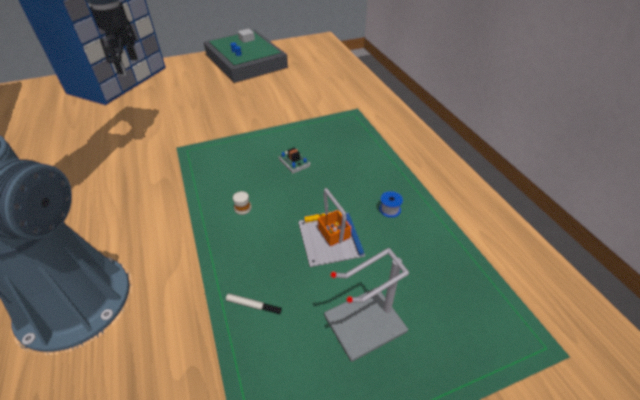

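The top view shows the module at about (216,181), the jig with the basket at (332,188), the hook with red tips at (425,215) and (449,213), the reel at (320,121), the jar at (262,252) and the marker at (373,270). Next I'll measure these from colour and depth.

Create h.py:
```python
import numpy as np, cv2
from scipy.spatial.transform import Rotation as R
def cloud(d):
    f=200/np.tan(np.radians(d["fov_y"])/2); v,u=np.mgrid[0:400,0:640]; z=d["depth"]
    c=np.stack([(u-d["cx"])/f*z,(v-d["cy"])/f*z,z],-1); E=d["extrinsics"]
    w=c@E[:3,:3].T+E[:3,3]; w[z==0]=np.nan; return w
def rect(p):
    (c,s,a)=cv2.minAreaRect((p[:,:2]*1000).astype(np.float32)); return np.round(c,1),np.round(s,1),round(a,1)
```

Create m.py:
```python
from h import *
for n in ["top","side"]:
    d=dict(np.load(n+"0.npz")); w=cloud(d); im=d["image"]; hsv=cv2.cvtColor(im,cv2.COLOR_RGB2HSV).astype(int)
    H,S,V=hsv[...,0],hsv[...,1],hsv[...,2]; x,y,z=w[...,0],w[...,1],w[...,2]
    ws=(x>.3)&(x<.8)&(abs(y)<.4)
    def rep(name,m):
        p=w[m&ws]
        if len(p)>4: print(n,name,len(p),"med",np.nanmedian(p,0).round(4),"rect",*rect(p))
    print("mat z",np.nanmedian(z[ws&(H>60)&(H<90)&(S>100)]))
    rep("red",((H<5)|(H>175))&(S>170)&(V>120)&(z>.12))
    jx=ws&(abs(y)<.1)
    rep("yellow",(H>20)&(H<32)&(S>150)&(z<.05)&(y>-.1)&(y<.08))
    rep("bluefence",(H>100)&(H<125)&(S>120)&(abs(y+.03)<.1)&(x<.63)&(z<.04))
    rep("jigplate",(S<60)&(z<.015)&(abs(y+.02)<.1)&(x>.4)&(x<.65)&(V>120))
    rep("orange",(H>3)&(H<18)&(S>150)&(abs(y+.03)<.1)&(x>.4)&(x<.65))
    rep("bar",(z>.095)&(z<.15)&(abs(y+.03)<.085)&(x>.4)&(x<.65))
    rep("hookbase",(z>.008)&(z<.022)&(y<-.12)&(y>-.4)&(x>.42)&(x<.68)&(S<60))
    rep("prongs",(z>.14)&(y<-.12)&(y>-.4)&(x>.35)&(x<.68))
    mm=(y>.15)&(y<.33)&(x>.45)&(x<.65)
    rep("module",mm&(z>.008)); rep("module slab",mm&(z>.008)&(z<.02)); rep("module block",mm&(z>.033))
    rep("reel",(z>.03)&(x>.63)&(abs(y)<.1)); rep("jar",(z>.03)&(x<.45)&(y>.05)&(y<.2)); rep("marker",(z>.006)&(x<.45)&(y<-.05)&(y>-.2))
```

```bash
python3 m.py
```

```text
mat z 0.00029369449496718936
top red 16 med [ 0.4899 -0.3     0.1768] rect [ 489.6 -276.3] [ 5.3 57.9] 6.2
top yellow 169 med [0.5758 0.0257 0.0171] rect [576.3  25.6] [14.1 99. ] 82.1
top bluefence 170 med [ 0.6209 -0.0614  0.0172] rect [622.8 -53.7] [124.2  14.5] 82.0
top jigplate 1346 med [ 0.5372 -0.0585  0.0056] rect [567.7 -38.7] [141.9 132.8] 81.7
top orange 327 med [ 0.5777 -0.0304  0.0145] rect [581.8 -30.2] [63.5 61.8] 6.1
top bar 130 med [ 0.5783 -0.0294  0.1179] rect [578.4 -32.1] [ 8.9 94.3] 5.1
top hookbase 1723 med [ 0.546  -0.2649  0.0132] rect [ 548.6 -269.7] [129.1 109.9] 6.6
top prongs 473 med [ 0.5592 -0.2624  0.1704] rect [ 545.2 -270.7] [123.   63.4] 5.8
top module 672 med [0.5735 0.2657 0.0157] rect [539.1 243.5] [142.  150.2] 89.7
top module slab 472 med [0.5731 0.2639 0.0142] rect [539.1 243.5] [142.  150.2] 89.7
top module block 129 med [0.5758 0.2687 0.042 ] rect [576.8 269.3] [25.1 34. ] 14.3
top reel 329 med [ 0.7464 -0.0066  0.0397] rect [746.6  -5.9] [56.7 50.9] 1.5
top jar 185 med [0.3926 0.1354 0.0447] rect [392.7 136.7] [35.5 37.6] 1.2
top marker 261
[... 551 characters left out ...]
167] rect [578.9 -37.5] [ 8.6 94.5] 6.1
side hookbase 3138 med [ 0.5414 -0.2822  0.0128] rect [ 545.6 -227.9] [134.4 207.5] 3.1
side prongs 881 med [ 0.5627 -0.2736  0.1686] rect [ 545.6 -274.1] [124.6  63.2] 6.8
side module 401 med [0.572  0.2525 0.0147] rect [575.5 265.5] [59.3 82.5] 13.7
side module slab 241 med [0.5669 0.2505 0.0126] rect [575.5 265.5] [59.3 82.5] 13.7
side module block 84 med [0.5759 0.2637 0.0399] rect [577.1 264.3] [27.  34.8] 4.8
side reel 282 med [ 0.7459 -0.0112  0.0388] rect [747.1 -10.4] [55.2 53. ] 62.8
side jar 182 med [0.3927 0.127  0.0426] rect [393.8 133.6] [39.2 36.4] 56.9
side marker 369 med [ 0.3518 -0.1555  0.0112] rect [ 351.1 -152.7] [ 14.6 119.6] 53.0
```

Add to h.py:
```python
def go(o,p,yaw=None):
    """tool-frame shift to world p (after turn) & turn so tool y is along yaw (mod pi)"""
    M=R.from_rotvec(o["eef_rot"]).as_matrix(); a=np.arctan2(M[1,1],M[0,1]); t=0
    if yaw is not None:
        t=-((yaw-a+np.pi/2)%np.pi-np.pi/2)   # tool z is down
    M2=M@R.from_rotvec([0,0,t]).as_matrix()
    print("y-yaw",a.round(4),"turn",round(t,4),"then shift",(M2.T@(np.array(p)-o["tcp_pos"])).round(4),"q6",o["q"][5].round(3),"tilt",np.arccos(-M[2,2]).round(4))
    print(" toolx",M2[:,0].round(3),"tooly",M2[:,1].round(3))
```

Run:
```python
from h import *
from rig import arm, eyes
for n in ["top","side"]:
    w=cloud(dict(np.load(n+"0.npz"))); x,y,z=w[...,0],w[...,1],w[...,2]
    p=w[(z>.11)&(z<.13)&(abs(y+.03)<.085)&(x>.5)&(x<.65)]
    k=np.polyfit(p[:,1],p[:,0],1); print(n,"bar yaw",-np.arctan(k[0]),"y range",p[:,1].min(),p[:,1].max(),"x at -.033",np.polyval(k,-.033),rect(p),p[:,2].max())
go(arm.observe(),[.578,-.033,.22],np.radians(5.7))
```

```text
top bar yaw 0.10777563121794434 y range -0.0789022388848526 0.014567630394258773 x at -.033 0.5782867504483389 (array([578.4, -32.1]), array([ 8.9, 94.2]), 5.1) 0.12619876536097285
side bar yaw 0.11404939172273852 y range -0.08228466955867397 0.009296637966674681 x at -.033 0.5776420779391104 (array([578.8, -36.2]), array([ 8.6, 91.9]), 6.0) 0.12067483972137683
y-yaw 1.207 turn 1.1075 then shift [-0.6042  0.3152  0.0109] q6 -0.206 tilt 0.0016
 toolx [-0.099  0.995 -0.001] tooly [ 0.995  0.099 -0.001]
```

The manual's scale: shifts go in shares of 62.5 mm and turns go in shares of 2 rad. Converting my numbers, -0.05 m is -0.8, 0.03 m is 0.48, 0.184 rad is 0.092.

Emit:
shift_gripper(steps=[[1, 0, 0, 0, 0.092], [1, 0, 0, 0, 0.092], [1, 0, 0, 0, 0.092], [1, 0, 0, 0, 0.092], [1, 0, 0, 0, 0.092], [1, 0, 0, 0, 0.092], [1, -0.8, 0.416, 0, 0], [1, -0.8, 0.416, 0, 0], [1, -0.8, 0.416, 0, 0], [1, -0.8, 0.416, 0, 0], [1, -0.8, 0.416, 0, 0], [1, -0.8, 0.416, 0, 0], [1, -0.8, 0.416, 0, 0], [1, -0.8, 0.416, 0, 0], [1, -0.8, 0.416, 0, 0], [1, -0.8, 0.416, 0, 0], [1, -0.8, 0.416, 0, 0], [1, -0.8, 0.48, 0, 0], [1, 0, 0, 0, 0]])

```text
refused: steps: the value is not of type 'object' (schema: type "object"). Nothing was moved.
```

The error is about the shape of the input: an object with one list for each field. Fixing that and sending the same move.

Emit:
shift_gripper(steps={"aperture":[1, 1, 1, 1, 1, 1, 1, 1, 1, 1, 1, 1, 1, 1, 1, 1, 1, 1, 1], "dx":[0, 0, 0, 0, 0, 0, -0.8, -0.8, -0.8, -0.8, -0.8, -0.8, -0.8, -0.8, -0.8, -0.8, -0.8, -0.8, 0], "dy":[0, 0, 0, 0, 0, 0, 0.416, 0.416, 0.416, 0.416, 0.416, 0.416, 0.416, 0.416, 0.416, 0.416, 0.416, 0.48, 0], "dz":[0, 0, 0, 0, 0, 0, 0, 0, 0, 0, 0, 0, 0, 0, 0, 0, 0, 0, 0], "yaw":[0.092, 0.092, 0.092, 0.092, 0.092, 0.092, 0, 0, 0, 0, 0, 0, 0, 0, 0, 0, 0, 0, 0]})

```text
time: 2.48
tcp_pos: [0.5819, -0.0305, 0.2303]
eef_rot: [-2.109, -2.328, 0.001]
ft_force: [0.1, 1.5, -1.1]
gripper_width: 0.999
finger_force: 0.0
```

Run:
```python
from h import *
from rig import arm, eyes
go(arm.observe(),[.578,-.034,.097],.11)
d=eyes.get_image("wrist"); cv2.imwrite("pics/w1.png",d["image"][:,:,::-1])
```

```text
y-yaw 0.0985 turn -0.0115 then shift [-0.003  -0.0041  0.1333] q6 -0.354 tilt 0.0009
 toolx [-0.11   0.994 -0.   ] tooly [ 0.994  0.11  -0.001]
```

View pics/w1.png

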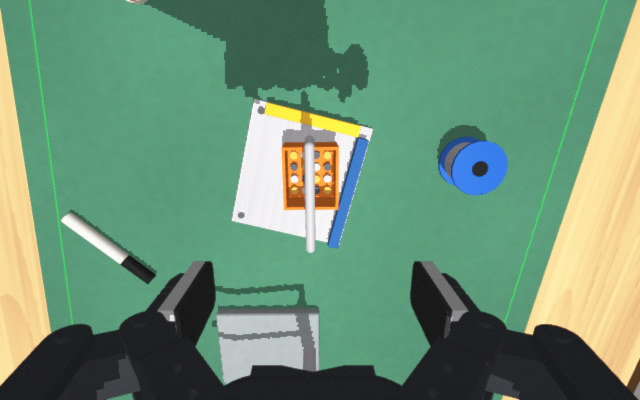

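The wrist view shows the bar at column ~309, midway between the fingers (~313) and parallel to the pads. I'll descend and grip it.

Converted, 0.04 m is 0.64, 0.03 m is 0.48, -0.0115 rad is -0.0058.

Emit:
shift_gripper(steps={"aperture":[1, 1, 1, 1, 1, 1, 0, 0, 0, 0, 0, 0], "dx":[-0.048, 0, 0, 0, 0, 0, 0, 0, 0, 0, 0, 0], "dy":[-0.064, 0, 0, 0, 0, 0, 0, 0, 0, 0, 0, 0], "dz":[0.16, 0.64, 0.64, 0.48, 0.208, 0, 0, 0, 0, 0, 0, 0], "yaw":[-0.0058, 0, 0, 0, 0, 0, 0, 0, 0, 0, 0, 0]}, grip_force=50)

```text
time: 4.03
tcp_pos: [0.5773, -0.0304, 0.0986]
eef_rot: [2.09, 2.344, 0.001]
ft_force: [0.9, -0.0, 2.5]
gripper_width: 0.071
finger_force: 48.8
```

Run:
```python
from h import *
from rig import arm, eyes
o=arm.observe()
go(o,[.578,-.034,.097],.11)
d=eyes.get_image("side"); cv2.imwrite("pics/s1.png",cv2.resize(d["image"][120:320,220:440,::-1],None,fx=2.5,fy=2.5))
```

```text
y-yaw 0.1144 turn 0.0044 then shift [-0.0037  0.0003  0.0017] q6 -0.372 tilt 0.0008
 toolx [-0.11   0.994 -0.   ] tooly [0.994 0.11  0.001]
```

View pics/s1.png

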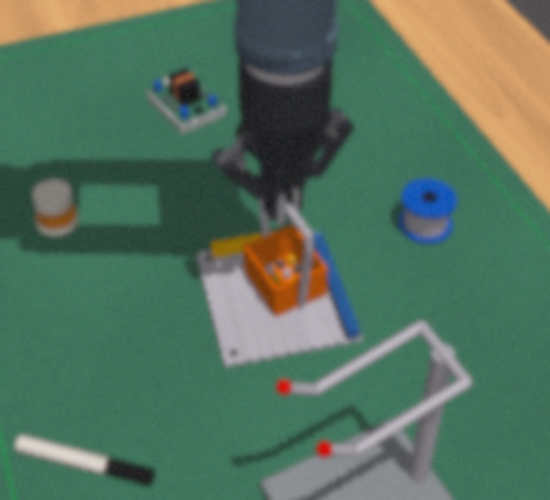

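The bar is held in the pads, with the basket upright in the jig. Hook and basket yaw agree (~0.11 rad), so no turn is needed.

Converted, -0.04 m is -0.64, -0.03 m is -0.48.

Emit:
shift_gripper(steps={"aperture":[0, 0, 0, 0, 0, 0, 0, 0, 0, 0, 0, 0, 0, 0, 0, 0, 0], "dx":[0, 0, 0, 0, 0, 0, 0, -0.16, -0.48, -0.64, -0.64, -0.64, -0.64, -0.32, -0.176, 0, 0], "dy":[0, 0, 0, -0.16, -0.48, -0.64, -0.64, -0.64, -0.384, 0, 0, 0, 0, 0, 0, 0, 0], "dz":[-0.16, -0.32, -0.48, -0.448, 0, 0, 0, 0, 0, 0, 0, 0, 0, 0, 0, 0, 0], "yaw":[0, 0, 0, 0, 0, 0, 0, 0, 0, 0, 0, 0, 0, 0, 0, 0, 0]})

```text
time: 6.2
tcp_pos: [0.4204, -0.2797, 0.1862]
eef_rot: [-2.089, -2.345, -0.0]
ft_force: [0.4, 0.4, -2.4]
gripper_width: 0.071
finger_force: 48.9
```

Run:
```python
from h import *
from rig import arm, eyes
o=arm.observe()
s=np.array([.5144,-.2736]); 
go(o,[s[0],s[1]+.0035,.187],.11)
d=eyes.get_image("side"); cv2.imwrite("pics/s2.png",d["image"][:,:,::-1])
d=eyes.get_image("top"); w=cloud(d); im=d["image"]; hsv=cv2.cvtColor(im,cv2.COLOR_RGB2HSV).astype(int)
H,S=hsv[...,0],hsv[...,1]; x,y,z=w[...,0],w[...,1],w[...,2]
for q in [(S>150)&(H>3)&(H<18)&(y<-.2)&(x>.3)&(z>.05), ]:
    p=w[q]; print(len(p),np.median(p,0),rect(p))
d=eyes.get_image("side"); w=cloud(d); hsv=cv2.cvtColor(d["image"],cv2.COLOR_RGB2HSV).astype(int); H,S=hsv[...,0],hsv[...,1]
q=(S>150)&(H>3)&(H<18)&(w[...,1]<-.2)&(w[...,0]>.3)&(w[...,2]>.05)&(w[...,0]<.5); p=w[q]; print(len(p),p.min(0),p.max(0),rect(p))
```

```text
y-yaw 0.1154 turn 0.0054 then shift [-0.0008  0.0944 -0.0009] q6 -0.938 tilt 0.0009
 toolx [-0.11   0.994  0.001] tooly [ 0.994  0.11  -0.   ]
149 [ 0.43524931 -0.26355935  0.10493093] (array([ 425.5, -274.7]), array([44.6, 55.7]), 6.9)
1092 [ 0.39037513 -0.31916708  0.09136782] [ 0.49127462 -0.24844498  0.19178081] (array([ 442.1, -281.7]), array([98. , 66.5]), 6.2)
```

View pics/s2.png

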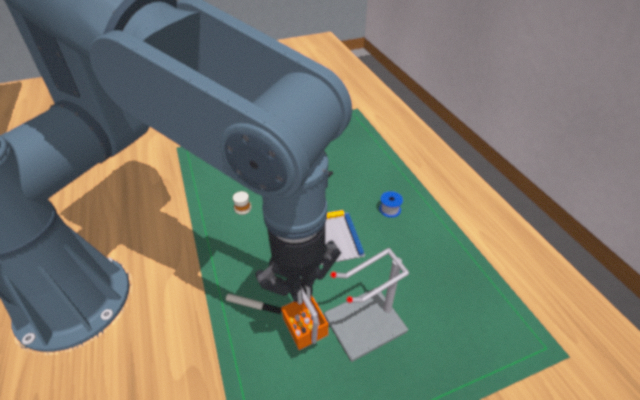

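The basket hangs level, short of the red tips (333,274) and (350,299), with its rim below them and the bar above. I'll bring it in and lower most of the way.

Converted, 0.02 m is 0.32, 0.015 m is 0.24.

Emit:
shift_gripper(steps={"aperture":[0, 0, 0, 0, 0, 0, 0, 0, 0, 0, 0, 0], "dx":[0, 0, 0, 0, 0, 0, 0, 0, 0, 0, 0, 0], "dy":[0.16, 0.32, 0.32, 0.32, 0.24, 0.16, 0, 0, 0, 0, 0, 0], "dz":[0, 0, 0, 0, 0, 0, 0, 0.16, 0.16, 0.128, 0.08, 0], "yaw":[0, 0, 0, 0, 0, 0, 0, 0, 0, 0, 0, 0]})

```text
time: 7.85
tcp_pos: [0.5146, -0.2699, 0.1527]
eef_rot: [-2.09, -2.344, 0.0]
ft_force: [-0.2, -0.7, -1.5]
gripper_width: 0.071
finger_force: 48.9
```

Run:
```python
from h import *
from rig import arm, eyes
o=arm.observe(); go(o,[.5144,-.27,.146],.11)
d=eyes.get_image("side"); cv2.imwrite("pics/s3.png",cv2.resize(d["image"][200:380,260:460,::-1],None,fx=3,fy=3))
```

```text
y-yaw 0.1143 turn 0.0043 then shift [-0.0001 -0.0002  0.0067] q6 -0.801 tilt 0.001
 toolx [-0.11   0.994  0.001] tooly [ 0.994  0.11  -0.001]
```

View pics/s3.png

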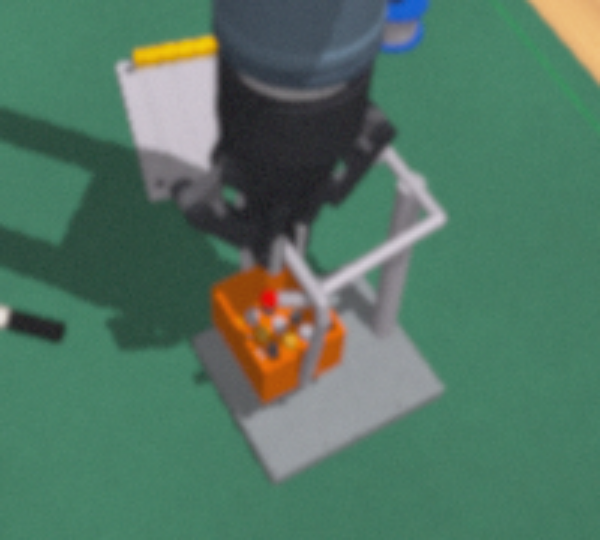

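The near prong (tip at (270,298) in the crop) passes under the bar and inside the handle's upright. I'll lower it onto the prongs.

Converted, 0.003 m is 0.048, 0.002 m is 0.032.

Emit:
shift_gripper(steps={"aperture":[0, 0, 0, 0], "dx":[0, 0, 0, 0], "dy":[0, 0, 0, 0], "dz":[0.048, 0.032, 0.016, 0], "yaw":[0, 0, 0, 0]})

```text
time: 8.4
tcp_pos: [0.5149, -0.27, 0.1472]
eef_rot: [-2.091, -2.345, 0.0]
ft_force: [0.8, -0.3, -1.1]
gripper_width: 0.07
finger_force: 48.9
```

Emit:
shift_gripper(steps={"aperture":[0, 0, 0], "dx":[0, 0, 0], "dy":[0, 0, 0], "dz":[0.016, 0.016, 0], "yaw":[0, 0, 0]})

```text
time: 8.78
tcp_pos: [0.5154, -0.2702, 0.1457]
eef_rot: [2.09, 2.344, 0.001]
ft_force: [1.2, 0.9, 0.3]
gripper_width: 0.066
finger_force: 49.2
```

Converted, 0.06 m is 0.96, -0.05 m is -0.8.

Emit:
shift_gripper(steps={"aperture":[0.2, 0.2, 0.5, 0.7, 0.7, 0.7, 0.7, 0.7, 0.7, 0.7, 0.7, 0.7, 0.7, 0.7, 0.7, 0.7, 0.7], "dx":[0, 0, 0, 0, 0, 0, 0, 0, 0, 0, 0.8, 0.96, 0.96, 0.96, 0.96, 0.96, 0], "dy":[0, 0, 0, 0, 0, 0, 0, 0, 0, 0, 0, 0, 0, 0, 0, 0, 0], "dz":[0, 0, 0, 0, 0, -0.24, -0.48, -0.64, -0.8, -0.48, 0, 0, 0, 0, 0, 0, 0], "yaw":[0, 0, 0, 0, 0, 0, 0, 0, 0, 0, 0, 0, 0, 0, 0, 0, 0]})

```text
time: 10.9
tcp_pos: [0.4742, 0.0814, 0.3117]
eef_rot: [2.083, 2.351, 0.003]
ft_force: [0.2, -0.7, 0.8]
gripper_width: 0.702
finger_force: 0.0
```

Run:
```python
from h import *
from rig import arm, eyes
for n in ["top","side"]:
    d=eyes.get_image(n); np.savez(n+"0.npz",**d)
    if n=="side": cv2.imwrite("pics/s4.png",cv2.resize(d["image"][100:380,180:480,::-1],None,fx=2,fy=2))
    w=cloud(d); hsv=cv2.cvtColor(d["image"],cv2.COLOR_RGB2HSV).astype(int); H,S=hsv[...,0],hsv[...,1];x,y,z=w[...,0],w[...,1],w[...,2]
    q=(S>150)&(H>5)&(H<18)&(y<-.2)&(x>.3)&(z>.03)&(z<.12); p=w[q]; print(n,len(p),p.min(0),p.max(0),rect(p))
    q=(z>.158)&(z<.2)&(abs(x-.515)<.018)&(abs(y+.274)<.06); p=w[q]; print(n,len(p),p.min(0),p.max(0),np.median(p,0),rect(p))
go(arm.observe(),[.576,.267,.2],np.radians(14))
```

```bash
python3 m.py | grep -E "yellow|blue|jigp|module"
```

```text
top 328 [ 0.48575736 -0.30539475  0.04899505] [ 0.54501156 -0.23693431  0.09681101] (array([ 515.1, -270.9]), array([55.6, 63.9]), 6.7)
top 207 [ 0.49701413 -0.3162393   0.1580502 ] [ 0.53236211 -0.22525225  0.17674604] [ 0.5141998  -0.27069458  0.16509611] (array([ 515.1, -270.8]), array([90.8, 34.3]), 88.5)
side 919 [ 0.48475285 -0.3099176   0.05212659] [ 0.545595   -0.24177196  0.09486566] (array([ 514.7, -275. ]), array([55.7, 65.1]), 6.6)
side 369 [ 0.49716224 -0.32223029  0.15803373] [ 0.53265581 -0.23042937  0.1736719 ] [ 0.51506117 -0.281322    0.16489091] (array([ 514.9, -276.3]), array([35.3, 91.8]), 0.2)
y-yaw 0.1166 turn -0.1278 then shift [0.159  0.1436 0.1114] q6 -0.201 tilt 0.0017
 toolx [-0.242  0.97  -0.001] tooly [0.97  0.242 0.001]
top yellow 106 med [0.5921 0.0231 0.0169] rect [576.  26.] [12.5 97.8] 81.9
top bluefence 174 med [ 0.6206 -0.0592  0.0174] rect [622.7 -52.7] [122.3  14.3] 82.3
top jigplate 2060 med [ 0.5586 -0.0437  0.0055] rect [567.7 -38.7] [141.7 132.8] 81.9
top module 39 med [0.5841 0.3071 0.0162] rect [535.5 309.7] [ 12.2 127. ] 88.3
top module slab 30 med [0.5816 0.3085 0.0154] rect [535.5 310.5] [ 10.7 127. ] 88.3
side yellow 221 med [0.5771 0.0197 0.0158] rect [580.  29.] [ 33.3 105.7] 81.9
side bluefence 185 med [ 0.62   -0.0681  0.0167] rect [621.3 -58.1] [125.9  12.7] 82.6
side jigplate 2110 med [ 0.5565 -0.052   0.0047] rect [566. -41.] [155.4 129.3] 82.5
side module 402 med [0.5709 0.253  0.0148] rect [576.6 264. ] [60.6 80.5] 13.1
side module slab 248 med [0.5664 0.2509 0.0127] rect [576.6 264. ] [60.6 80.5] 13.1
side module block 84 med [0.5759 0.2623 0.0397] rect [577.1 265.5] [26.1 36.1] 9.7
```

View pics/s4.png

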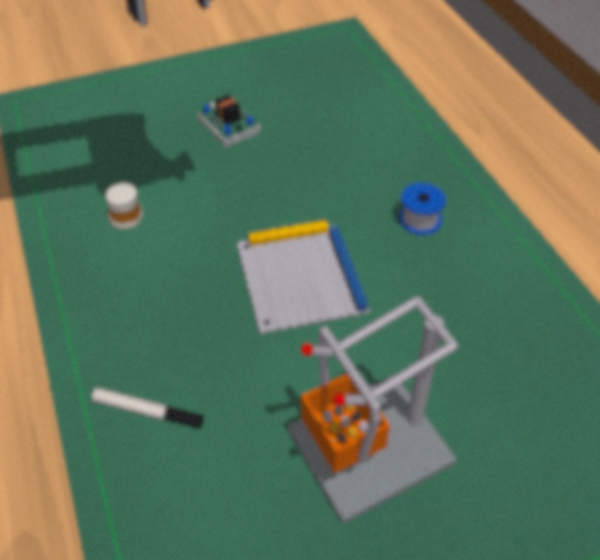

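The basket hangs across both prongs at the seat: centre (515,-273) mm, yaw 6.6°. On to the module.

Converted, 0.04 m is 0.64, 0.02 m is 0.32, -0.1278 rad is -0.0639.

Emit:
shift_gripper(steps={"aperture":[0.8, 0.8, 0.8, 0.8, 0.8, 0.8, 0.8], "dx":[0, 0.64, 0.64, 0.64, 0.624, 0, 0], "dy":[0, 0.576, 0.576, 0.576, 0.5696, 0, 0], "dz":[0, 0.32, 0.64, 0.64, 0.176, 0, 0], "yaw":[-0.0639, 0, 0, 0, 0, 0, 0]})

```text
time: 11.88
tcp_pos: [0.5734, 0.2584, 0.2046]
eef_rot: [1.939, 2.472, -0.001]
ft_force: [0.3, -0.7, -0.2]
gripper_width: 0.797
finger_force: 0.0
```

Run:
```python
from h import *
from rig import arm, eyes
for n in ["wrist","side"]:
    d=eyes.get_image(n); w=cloud(d); x,y,z=w[...,0],w[...,1],w[...,2]
    if n=="wrist": cv2.imwrite("pics/w2.png",d["image"][:,:,::-1])
    mm=(abs(x-.576)<.07)&(abs(y-.267)<.07)
    for m in [mm&(z>.036)&(z<.05),mm&(z>.007)&(z<.05)]:
        p=w[m]; print(n,len(p),len(p)>5 and (np.median(p,0),rect(p)))
go(arm.observe(),[.576,.267,.0165],np.radians(14))
```

```text
wrist 959 (array([0.57759806, 0.27008053, 0.0418822 ]), (array([577.8, 269.5]), array([24.2, 33.5]), 13.6))
wrist 4663 (array([0.57609066, 0.27424234, 0.01483148]), (array([577.9, 269.4]), array([59.8, 81.2]), 12.7))
side 75 (array([0.57656862, 0.26401031, 0.04031363]), (array([577.5, 265.6]), array([25.1, 35. ]), 13.5))
side 408 (array([0.57106477, 0.25293214, 0.01491816]), (array([576.4, 265.3]), array([59.1, 82.2]), 12.7))
y-yaw 0.2401 turn -0.0042 then shift [0.0079 0.0045 0.1891] q6 -0.005 tilt 0.0011
 toolx [-0.242  0.97  -0.   ] tooly [0.97  0.242 0.001]
```

View pics/w2.png

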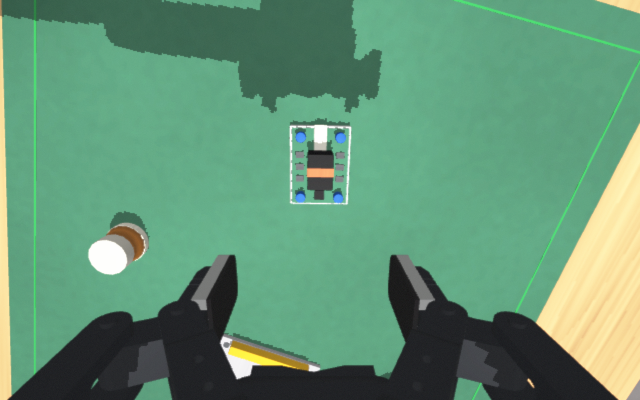

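The wrist view shows the module at (320,165), square to the fingers with nothing between it and the gripper. I'll descend and grip the transformer block.

Converted, 0.04 m is 0.64, 0.0083 m is 0.1328, 0.009 rad is 0.0045.

Emit:
shift_gripper(steps={"aperture":[0.8, 0.8, 0.8, 0.8, 0.8, 0.8, 0.8, 0.8], "dx":[0.1328, 0, 0, 0, 0, 0, 0, 0], "dy":[0.0992, 0, 0, 0, 0, 0, 0, 0], "dz":[0.32, 0.64, 0.64, 0.64, 0.48, 0.192, 0.096, 0], "yaw":[0.0045, 0, 0, 0, 0, 0, 0, 0]})

```text
time: 12.98
tcp_pos: [0.5773, 0.2698, 0.0174]
eef_rot: [1.948, 2.464, 0.001]
ft_force: [-0.8, -0.3, 0.0]
gripper_width: 0.802
finger_force: 0.0
```

```bash
python3 -c "
from h import *
from rig import arm, eyes
go(arm.observe(),[.5774,.268,.0165],.231)"
```

```text
y-yaw 0.2331 turn 0.0021 then shift [-0.0017 -0.0003  0.0009] q6 0.018 tilt 0.0012
 toolx [-0.229  0.973  0.   ] tooly [0.973 0.229 0.001]
```

Converted, -0.03 m is -0.48, -0.02 m is -0.32.

Emit:
shift_gripper(steps={"aperture":[0, 0, 0, 0, 0, 0, 0, 0, 0, 0], "dx":[0, 0, 0, 0, 0, 0, 0, 0, 0, 0], "dy":[0, 0, 0, 0, 0, 0, 0, 0, 0, 0], "dz":[0, 0, 0, 0, 0, -0.16, -0.32, -0.48, -0.16, 0], "yaw":[0, 0, 0, 0, 0, 0, 0, 0, 0, 0]}, grip_force=90)

```text
time: 14.22
tcp_pos: [0.5773, 0.2698, 0.0878]
eef_rot: [1.947, 2.464, 0.002]
ft_force: [-0.3, 0.1, -5.0]
gripper_width: 0.26
finger_force: 88.6
```

Run:
```python
from h import *
from rig import arm, eyes
o=arm.observe()
d=eyes.get_image("side"); w=cloud(d); x,y,z=w[...,0],w[...,1],w[...,2]
p=w[(abs(x-.576)<.06)&(abs(y-.267)<.06)&(z>.03)&(z<.095)]
print(np.percentile(p[:,2],[1,10,50]))
c=np.array([624.6,10.3])/1000; a=-.14
t=c+np.array([[np.cos(a),-np.sin(a)],[np.sin(a),np.cos(a)]])@np.array([-.037,-.047])
print(t); go(o,[*t,.087],a)
```

```text
[0.06937639 0.07315097 0.08233211]
[ 0.58140348 -0.03107706]
y-yaw 0.2333 turn 0.3733 then shift [-0.2973  0.046   0.0007] q6 0.018 tilt 0.002
 toolx [0.14  0.99  0.001] tooly [ 0.99  -0.14   0.002]
```

Converted, -0.045 m is -0.72, -0.04 m is -0.64, 0.15 rad is 0.075.

Emit:
shift_gripper(steps={"aperture":[0, 0, 0, 0, 0, 0, 0, 0, 0, 0, 0, 0, 0], "dx":[0, 0, 0, -0.32, -0.64, -0.72, -0.72, -0.72, -0.72, -0.592, -0.32, 0, 0], "dy":[0, 0, 0, 0.048, 0.096, 0.112, 0.112, 0.112, 0.112, 0.096, 0.048, 0, 0], "dz":[0, 0, 0, 0, 0, 0, 0, 0, 0, 0, 0, 0, 0], "yaw":[0.05, 0.075, 0.0615, 0, 0, 0, 0, 0, 0, 0, 0, 0, 0]})

```text
time: 15.9
tcp_pos: [0.5805, -0.0301, 0.0863]
eef_rot: [-2.369, -2.061, 0.0]
ft_force: [0.6, -0.2, -4.6]
gripper_width: 0.263
finger_force: 88.6
```

Run:
```python
from h import *
from rig import arm, eyes
o=arm.observe(); go(o,[.5814,-.0311,.026],-.14)
for n in ["top","side"]:
    d=eyes.get_image(n); np.savez(n+"0.npz",**d); w=cloud(d); x,y,z=w[...,0],w[...,1],w[...,2]
    hsv=cv2.cvtColor(d["image"],cv2.COLOR_RGB2HSV).astype(int)
    near=(abs(x-.58)<.08)&(abs(y+.031)<.08)
    p=w[near&(z>.068)&(z<.092)]; print(n,"slab",len(p),np.median(p,0),rect(p))
```

```bash
python3 -c "
import cv2,numpy as np
d=np.load('side0.npz');cv2.imwrite('pics/s5.png',cv2.resize(d['image'][150:310,240:440,::-1],None,fx=3,fy=3))"
```

```text
y-yaw -0.139 turn 0.001 then shift [-0.0009  0.0011  0.0603] q6 -0.117 tilt 0.0012
 toolx [0.14  0.99  0.001] tooly [ 0.99  -0.14  -0.001]
top slab 210 [ 0.56100857 -0.01337866  0.0817153 ] (array([569.3, -28.4]), array([80.6, 41.1]), 81.9)
side slab 482 [ 0.56889943 -0.05750005  0.08106422] (array([579.3, -34.9]), array([81.2, 60.4]), 82.3)
```

View pics/s5.png

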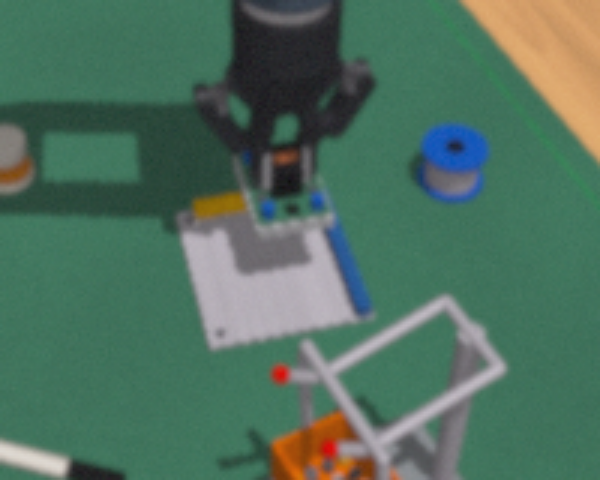

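The module is held level and square above the plate, just inside both fences (gaps about 7–9 mm). I'll lower it until it touches.

Converted, 0.02 m is 0.32, 0.015 m is 0.24.

Emit:
shift_gripper(steps={"aperture":[0, 0, 0, 0, 0, 0, 0], "dx":[0, 0, 0, 0, 0, 0, 0], "dy":[0, 0, 0, 0, 0, 0, 0], "dz":[0.24, 0.32, 0.24, 0.128, 0.048, 0, 0], "yaw":[0, 0, 0, 0, 0, 0, 0]})

```text
time: 16.88
tcp_pos: [0.5815, -0.0311, 0.0264]
eef_rot: [2.37, 2.06, 0.001]
ft_force: [0.5, 0.4, -4.2]
gripper_width: 0.262
finger_force: 88.6
```

Emit:
shift_gripper(steps={"aperture":[0, 0, 0], "dx":[0, 0, 0], "dy":[0, 0, 0], "dz":[0.016, 0.016, 0], "yaw":[0, 0, 0]})

```text
time: 17.25
tcp_pos: [0.5812, -0.0309, 0.024]
eef_rot: [2.371, 2.061, 0.0]
ft_force: [-0.1, -0.1, -3.4]
gripper_width: 0.261
finger_force: 88.7
```

Converted, 0.001 m is 0.016, 0.0005 m is 0.008.

Emit:
shift_gripper(steps={"aperture":[0, 0, 0], "dx":[0, 0, 0], "dy":[0, 0, 0], "dz":[0.016, 0.008, 0], "yaw":[0, 0, 0]})

```text
time: 17.62
tcp_pos: [0.5817, -0.031, 0.0239]
eef_rot: [2.37, 2.06, 0.001]
ft_force: [-4.1, 0.8, 8.4]
gripper_width: 0.261
finger_force: 90.3
```

Emit:
shift_gripper(steps={"aperture":[0, 0, 0, 0], "dx":[0, 0, 0, 0], "dy":[0.032, 0.032, 0.032, 0], "dz":[0, 0, 0, 0], "yaw":[0, 0, 0, 0]})

```text
time: 18.12
tcp_pos: [0.588, -0.032, 0.0239]
eef_rot: [2.37, 2.06, 0.002]
ft_force: [-2.0, 0.4, 6.5]
gripper_width: 0.263
finger_force: 90.2
```

Emit:
shift_gripper(steps={"aperture":[0, 0, 0], "dx":[0, 0, 0], "dy":[0.016, 0.016, 0], "dz":[0, 0, 0], "yaw":[0, 0, 0]})

```text
time: 18.5
tcp_pos: [0.589, -0.0321, 0.0239]
eef_rot: [2.37, 2.061, -0.001]
ft_force: [-7.8, 1.0, 10.7]
gripper_width: 0.26
finger_force: 90.8
```

Contact with the blue fence (~8 N). Next, the yellow fence.

Converted, 0.002 m is 0.032, 0.001 m is 0.016.

Emit:
shift_gripper(steps={"aperture":[0, 0, 0, 0], "dx":[0.032, 0.032, 0.016, 0], "dy":[0, 0, 0, 0], "dz":[0, 0, 0, 0], "yaw":[0, 0, 0, 0]})

```text
time: 19.0
tcp_pos: [0.5896, -0.0285, 0.0239]
eef_rot: [2.369, 2.061, -0.003]
ft_force: [-8.6, -5.8, 10.5]
gripper_width: 0.258
finger_force: 90.7
```

Emit:
shift_gripper(steps={"aperture":[0, 0, 0], "dx":[0.016, 0.016, 0], "dy":[0, 0, 0], "dz":[0, 0, 0], "yaw":[0, 0, 0]})

```text
time: 19.38
tcp_pos: [0.5899, -0.0266, 0.0239]
eef_rot: [2.37, 2.061, -0.003]
ft_force: [-8.1, -4.3, 10.3]
gripper_width: 0.265
finger_force: 90.7
```

Emit:
shift_gripper(steps={"aperture":[0, 0, 0], "dx":[0.016, 0, 0], "dy":[0, 0, 0], "dz":[0, 0, 0], "yaw":[0, 0, 0]})

```text
time: 19.75
tcp_pos: [0.59, -0.0256, 0.0239]
eef_rot: [2.369, 2.061, -0.003]
ft_force: [-8.3, -5.3, 10.0]
gripper_width: 0.262
finger_force: 90.7
```

Converted, 0.001 m is 0.016.

Emit:
shift_gripper(steps={"aperture":[0, 0, 0], "dx":[0.016, 0.016, 0], "dy":[0, 0, 0], "dz":[0, 0, 0], "yaw":[0, 0, 0]})

```text
time: 20.12
tcp_pos: [0.5902, -0.0247, 0.0239]
eef_rot: [2.368, 2.06, -0.005]
ft_force: [-9.2, -9.2, 11.3]
gripper_width: 0.262
finger_force: 90.6
```

Emit:
shift_gripper(steps={"aperture":[0, 0, 0], "dx":[0.016, 0.016, 0], "dy":[0, 0, 0], "dz":[0, 0, 0], "yaw":[0, 0, 0]})

```text
time: 20.5
tcp_pos: [0.5902, -0.0246, 0.024]
eef_rot: [2.367, 2.059, -0.008]
ft_force: [-11.7, -17.3, 11.3]
gripper_width: 0.259
finger_force: 90.7
```

Emit:
shift_gripper(steps={"aperture":[0, 0, 0], "dx":[0.016, 0.008, 0], "dy":[0, 0, 0], "dz":[0, 0, 0], "yaw":[0, 0, 0]})

```text
time: 20.88
tcp_pos: [0.5902, -0.0245, 0.0241]
eef_rot: [2.366, 2.059, -0.011]
ft_force: [-13.3, -22.5, 11.9]
gripper_width: 0.26
finger_force: 90.8
```

Converted, -0.001 m is -0.016, 0.0005 m is 0.008.

Emit:
shift_gripper(steps={"aperture":[0, 0, 0, 0], "dx":[-0.016, 0, 0, 0], "dy":[0.008, 0, 0, 0], "dz":[0, 0, 0, 0], "yaw":[0, 0, 0, 0]})

```text
time: 21.38
tcp_pos: [0.5902, -0.0246, 0.0241]
eef_rot: [2.368, 2.06, -0.01]
ft_force: [-12.8, -18.6, 13.7]
gripper_width: 0.262
finger_force: 91.1
```

Run:
```python
from h import *
from rig import arm, eyes
o=arm.observe(); go(o,[.59,-.0246,.024],-.14); a=-.14
print("jig-frame f",o["ft_force"][0]*np.cos(a)+o["ft_force"][1]*np.sin(a),-o["ft_force"][0]*np.sin(a)+o["ft_force"][1]*np.cos(a),o["joint_vel"].round(4))
for n in ["side","top"]:
    d=eyes.get_image(n); w=cloud(d); x,y,z=w[...,0],w[...,1],w[...,2]
    hsv=cv2.cvtColor(d["image"],cv2.COLOR_RGB2HSV).astype(int); H,S=hsv[...,0],hsv[...,1]
    if n=="side": cv2.imwrite("pics/s6.png",cv2.resize(d["image"][170:290,270:390,::-1],None,fx=5,fy=5))
    p=w[(S>150)&(H>5)&(H<18)&(y<-.2)&(x>.3)&(z>.03)&(z<.12)]; print(n,"basket",rect(p))
    for nm,q in [("blue",(H>100)&(H<125)&(S>120)&(abs(y+.05)<.1)&(x>.595)&(x<.65)&(z<.03)&(z>.01)),("yel",(H>20)&(H<32)&(S>150)&(z<.03)&(abs(y-.02)<.04))]:
        print(n,nm,rect(w[q]))
```

```text
y-yaw -0.139 turn 0.001 then shift [-0.     -0.0002  0.0001] q6 -0.094 tilt 0.0074
 toolx [ 0.14   0.99  -0.007] tooly [ 0.99  -0.14  -0.002]
jig-frame f -10.06922517804567 -20.208570215249352 [-0.0012 -0.001   0.0002  0.001   0.0005 -0.0019]
side basket (array([ 515.2, -275.2]), array([56. , 66.4]), 6.7)
side blue (array([613.5, -61.1]), array([119.5,  27.5]), 83.2)
side yel (array([572.6,  29.7]), array([30.7, 89. ]), 82.5)
top basket (array([ 515.1, -270.5]), array([56.1, 63.9]), 6.8)
top blue (array([615.2, -96.6]), array([36.9,  8.2]), 81.9)
top yel (array([590.8,  23.6]), array([11.9, 45.5]), 81.2)
```

View pics/s6.png

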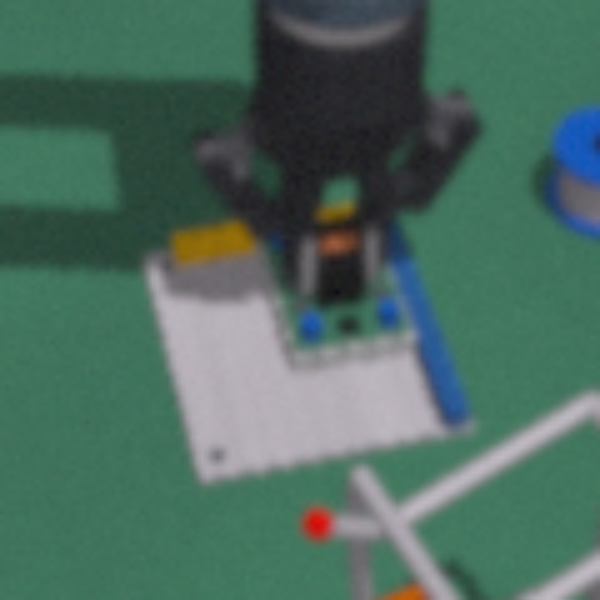

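The module sits flush in the corner; contact was found within 1 mm of the predicted home. I'll balance the push a little, then hand in.

Converted, 0.0008 m is 0.0128, 0.0004 m is 0.0064.

Emit:
shift_gripper(steps={"aperture":[0, 0, 0, 0, 0, 0], "dx":[-0.0048, 0, 0, 0, 0, 0], "dy":[0.0128, 0.0064, 0, 0, 0, 0], "dz":[0, 0, 0, 0, 0, 0], "yaw":[0, 0, 0, 0, 0, 0]})

```text
time: 22.22
tcp_pos: [0.5903, -0.0246, 0.0241]
eef_rot: [2.369, 2.061, -0.012]
ft_force: [-18.5, -16.7, 18.6]
gripper_width: 0.261
finger_force: 91.8
```

```bash
python3 -c "
from rig import arm, eyes
print(arm.hand_in())"
```

```text
the job is handed in; nothing more can be done
None
```

I handed the job in at 22 s of the 72 s allowed, with the basket hanging across both prongs and the module held pressed flush into the corner (about 16 N towards the blue fence and 19 N towards the yellow); the hand-in returned no verdict.

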